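# Refit the lever of a rotary isolator switch

## Robot

A 7-joint arm with a two-finger parallel gripper is mounted at the origin on a cart in front of the work surface, level with it; the furniture and walls round the work are solid. World frame = base frame: x ahead of the robot, y to its left, z up, the work surface at z = 0. Lengths are in m, angles in rad, forces in N, time in s.
With the tool pointing down it reaches from about 0.425 to 0.95 m from the base axis. Payload 4.7 kg.
Tool frame: the origin (TCP) lies on the centre line of the jaws, within the pads' length; the fingertips stand robot.nose_length ahead of it and the grasp point (between the pads) lies 8 mm behind it (robot.nose_length is the distance from the TCP to the fingertips, in m); z points along the fingers, y is the line along which they close (so a half turn about z gives the same grasp; the last joint's range is limited). The gripper opens to 85 mm and grips with 20 to 120 N. Pads are 22 mm wide; open, the fingers measure 114 mm over their backs; the gripper's body (76 mm by 85 mm) begins 54 mm behind the grasp point. The pads swing forward as they close: fully open they stand 13 mm farther back than shut.
Start: joints at [1.234, 0.469, -0.049, 1.532, 0.024, 1.141, -0.082], TCP at [0.205, -0.643, 0.242] pointing down, gripper open.
Joint ranges: [-2.59, 2.59], [-0.33, 1.99], [-1.39, 1.29], [0.1, 2.45], [-1.04, 4.18], [0.21, 1.99], [-2.66, 2.66]. Speed limits (rad/s): [2.57, 2.57, 3.14, 3.14, 3.14, 3.14, 3.14].

## Interface

Orientations are given as [roll, pitch, yaw] about the fixed x, y, z axes, in that order (R = Rz(yaw) Ry(pitch) Rx(roll)).
In Python, from plant import robot gives the robot as it stands. Calls block until the motion is done:
- robot.goto(position, orientation): joint-space move of the TCP to a pose.
- robot.move_straight(position, vel=0.15, attitude=None, contact_N=None): straight line of the TCP; attitude=None keeps the orientation; vel is the mean speed in m/s. With contact_N (N) it stops when the force on the tool has changed by that much, and returns True; else False.
- robot.move_joints(angles): joint-space move.
- robot.grip(opening, strength=None): opening from 0.0 (shut) to 1.0 (fully open); strength is the grip in N (None keeps the last); returns when the fingers have stopped.
- robot.sleep(seconds).
- robot.inverse_kinematics(position, orientation): joint angles nearest the present ones, or None.
- robot.sense(): the state.
- robot.grab_frame(name): name is "scene" or "side" or "wrist"; returns a dict with "image" (480x640x3 uint8, red, green, blue), "range_z" (480x640 float32, m along the optical axis (not along the pixel's ray), 0 where there is no reading), "fx", "fy", "cx", "cy" (pixels), "R" (3x3) and "t" (3): a world point X has camera coordinates R X + t. Camera axes: x right, y down, z forward; pixel columns grow to the right and rows downward; lengths in m; the calibration is good to about 2 mm. The wrist camera is an equidistant fisheye: a pixel r from the principal point sees the ray r / f radians off the axis. A picture is of the moment at which its call begins.
A pose or a line that the arm cannot do raises robot.IKError and nothing moves.
- robot.close_job(): hands the job in; it is judged then, once.
The state is a dict: "t": time; "joint_pos": joint angles; "joint_velocities": joint speeds; "effort": joint torques, N m; "tcp_pos": TCP position; "tcp_rot": TCP orientation; "wrist_force": force on the tool from outside, world axes, zero at the start; "torque": the same for the moment, N m; "opening": opening from 0.0 (shut) to 1.0 (fully open); "gripper_force": force on a finger pad.
Only numpy, scipy, OpenCV 4.12 (cv2) and the standard library are available. Lean on these libraries where they do the work, as an engineer would, in place of code of your own. Each camera call takes 0.05 s, during which the arm holds its last target. There are 200 camera calls.

## Task

The rotary isolator switch on the bench has lost its operating lever. Pick up the lever whose hole has a keyway, turn it so that the keyway matches the key on the upright shaft, thread it on and push it fully home until it lies flat on the black turret; then let go. The other, shorter lever with the plain small hole belongs to another switch.

Things in the scene. Friction and masses are not known exactly. Their poses are not given: they have to be found in the camera images.
- lever_grip (a point): Grip point on the arm of the keyed lever: bare aluminium, 120 mm from hole axis to arm end, black sleeve on the last 45 mm; lies flat, 0.1 to 0.2 kg, balances 10 to 15 mm from the hole axis. The point is 44 mm from the hole axis, half-way up the arm, 23 mm above the lever's underside; the arm is 16 mm wide, 14 mm high and 16 mm clear of the bench. x along the arm away from the hole, z up.
- lever_hole (a point): Centre of the keyed lever's hole, at its underside. Round boss 46 mm across, 30 mm high, hole 28 mm right through, with a keyway 17 mm wide on the arm's side, out to 23 mm from the axis. x along the keyway and arm, z up. (The other lever, not listed: 85 mm long, 34 mm boss, plain 14 mm hole.)
- shaft_seat (a point): Foot of the upright steel shaft, on its axis, at the top of the black turret where the lever must lie. The shaft is 22 mm thick, tapers over its last 12 mm to 8 mm, ends 37 mm above. One key, 10 mm wide, sticks out to 19 mm from the axis; its rounded top slopes, highest 27 mm above. x along the key (the fitted arm points this way), z up. Stiff to turn.
- isolator: The switch, lying on its back, fixed to the bench: grey body 96 x 70 mm, 36 mm high, on it a black turret 64 mm across with its top 50 mm above the bench. Origin at the centre of the underside, x along the long side; the shaft is at the centre but the key may point up to 40 degrees off x.
Things that resemble listed ones, but are neither listed nor needed, are in the scene too. Leave any brown look-alike of the isolator alone.

How it is judged:
By the outcome, as a careful person would: the job done as asked, in the order asked, and still so for the second after the job is handed in, with the robot touching nothing.
It also fails if it takes over 35 s, if anything falls off the work surface, if the arm or the gripper's body presses on something with over 40 N, if the wrist force passes 120 N, or if a joint passes its speed limit or range.

## Working session

There is one attempt and no reset: what is moved stays moved. The work goes in short steps, each a Python script; the robot and the scene stay as the last script left them, time stands still between calls to the robot, and variables do not carry over. Pictures are saved under pics/ and viewed, at most 10 in all, crops included, and the job is handed in when it is done.

```bash
mkdir -p pics; ls; python3 - <<'E'
from plant import robot
import cv2,numpy as np,pickle
s=robot.sense();print(s['t'],s['tcp_pos'],s['tcp_rot'],robot.nose_length,s['opening'])
ims=[]
for n in("scene","side"):
    f=robot.grab_frame(n);pickle.dump(f,open(n+'.pkl','wb'));cv2.imwrite(f'pics/{n}0.png',f['image'][:,:,::-1])
    print(n,f['fx'],f['cx'],-f['R'].T@f['t'])
E
```

```text
pics
0.0 [ 0.20434221 -0.64272605  0.24122479] [-3.13955200e+00  8.05869746e-05  3.07848545e-01] 0.011 0.9971103404997835
scene 573.731369992165 308.03212456425393 [-0.05721754  0.39844344  0.94462484]
side 531.0894569737803 318.26617828236294 [0.13326348 0.63477185 0.65166187]
```

View pics/scene0.png

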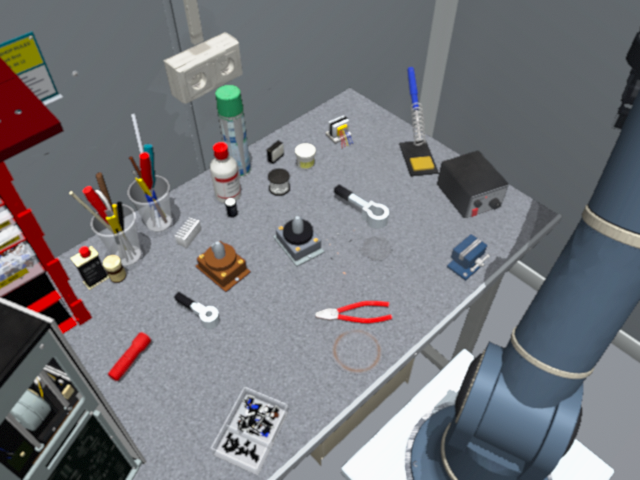

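View pics/side0.png

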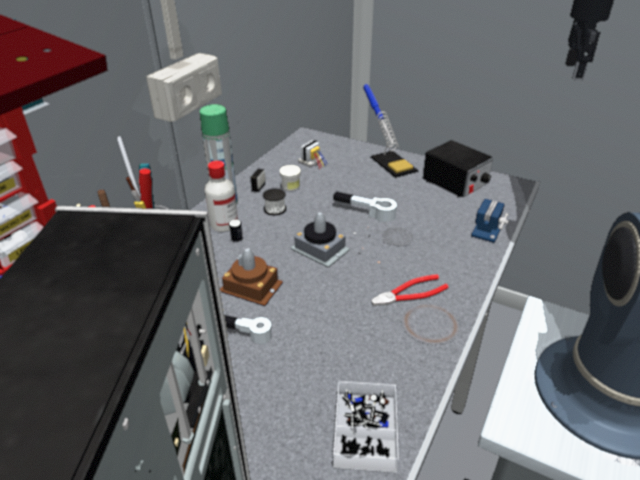

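Scene view: there are two levers, one with its boss at about (376,212) and its sleeve end at (338,189), the other with its boss at (208,314). The first has the larger boss and is longer, so it looks like the keyed one. The grey isolator with the black turret is at (298,238), and the brown look-alike is at (222,265). I'll confirm with an enlarged crop.

```bash
cat > h.py <<'E'
import numpy as np
def ray(f,u,v):
    d=f['R'].T@np.array([(u-f['cx'])/f['fx'],(v-f['cy'])/f['fy'],1.]);return -f['R'].T@f['t'],d
def at_z(f,u,v,z):
    c,d=ray(f,u,v);return c+d*(z-c[2])/d[2]
E
python3 - <<'E'
import pickle,cv2,numpy as np
from h import *
f=pickle.load(open('scene.pkl','rb'));im=f['image'][:,:,::-1]
a=cv2.resize(im[180:225,325:395],None,fx=8,fy=8,interpolation=cv2.INTER_CUBIC)[:, :560]
b=cv2.resize(im[288:333,170:230],None,fx=4,fy=4,interpolation=cv2.INTER_CUBIC)
c=np.zeros((600,800,3),np.uint8);c[:360,:560]=a;c[:180,560:800]=b
d=cv2.resize(im[205:270,268:333],None,fx=3.6,fy=3.6,interpolation=cv2.INTER_CUBIC);c[360:594,:234]=d
cv2.imwrite('pics/crop0.png',c)
print(at_z(f,376,212,.03),at_z(f,338,189,.023),at_z(f,208,314,.03),at_z(f,298,225,.07))
E
```

```text
[ 0.47625311 -0.26706103  0.03      ] [ 0.58759536 -0.26112651  0.023     ] [0.51239671 0.15312439 0.03      ] [ 0.53636711 -0.09619109  0.07      ]
```

View pics/crop0.png

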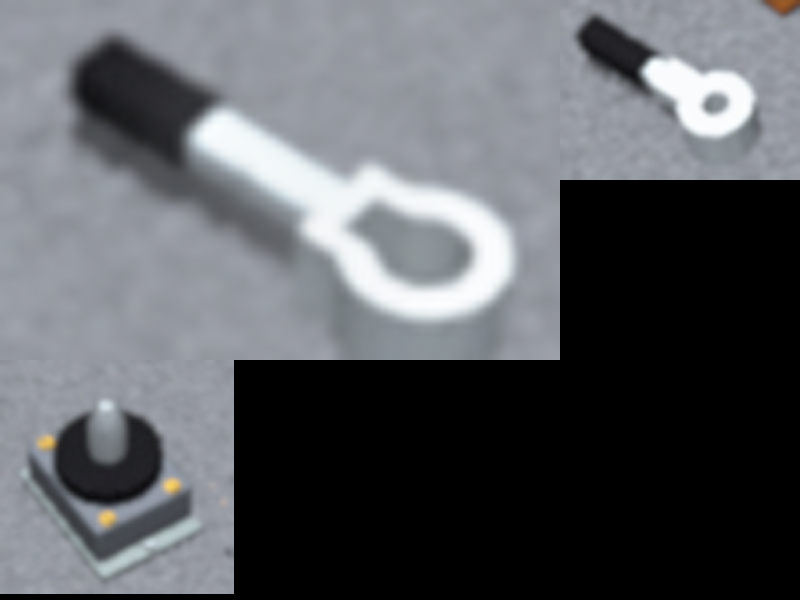

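The large lever at (378,211) has a keyway on the arm side and is the keyed one. The other, boss at (208,314), has a plain small hole. The grey isolator's key isn't visible, so it must be on the far side of the shaft. Next I'll look from above with the wrist camera.

```bash
python3 - <<'E'
from plant import robot
import cv2,numpy as np,pickle
robot.goto([0.52,-0.19,0.30],[np.pi,0,0])
f=robot.grab_frame('wrist');pickle.dump(f,open('w1.pkl','wb'));s=robot.sense()
print(s['t'],s['tcp_pos'],s['tcp_rot'],s['joint_pos'],f['fx'],f['cx'],f['cy'],-f['R'].T@f['t'],f['R'],s['wrist_force'])
cv2.imwrite('pics/w1.png',f['image'][:,:,::-1])
E
```

```text
2.15 [ 0.51967155 -0.19126819  0.29980869] [ 3.14134496e+00  3.82974607e-04 -2.08408489e-03] [ 0.52955879  0.24202167 -0.30663128  1.73618151  0.07881785  1.17569472
 -1.3719576 ] 371.64829954431775 318.77929732677853 238.9046800552532 [ 0.59641868 -0.19196484  0.43043426] [[-2.55319204e-03 -9.99996616e-01  4.98762040e-04]
 [-9.54784042e-01  2.58603223e-03  2.97288994e-01]
 [-2.97289278e-01  2.82825857e-04 -9.54787414e-01]] [ 0.24686558  0.26880182 -0.22124627]
```

View pics/w1.png

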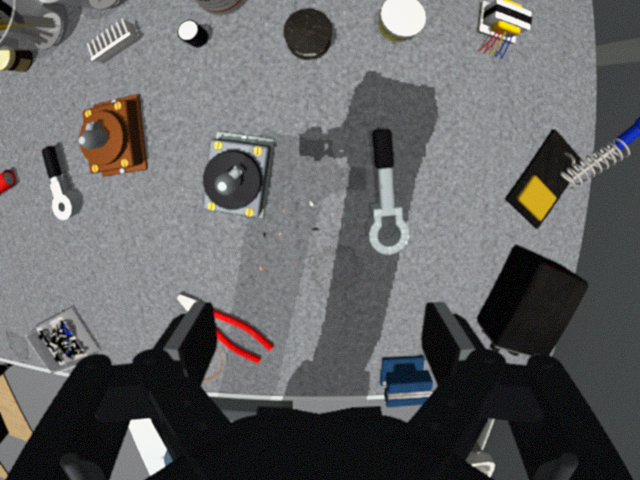

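Wrist view: the isolator is at (234,180) with its key on the upper right of the shaft at about (240,170). The keyed lever's boss is at (389,236) and its sleeve end at (382,131). I'll crop both.

```bash
python3 - <<'E'
import cv2,pickle,numpy as np
f=pickle.load(open('w1.pkl','rb'));im=f['image'][:,:,::-1]
a=cv2.resize(im[125:225,195:280],None,fx=5.,fy=5.,interpolation=cv2.INTER_CUBIC)[:500]
b=cv2.resize(im[125:265,360:418],None,fx=4,fy=4,interpolation=cv2.INTER_CUBIC)
c=np.zeros((600,800,3),np.uint8);c[:500,:425]=a;c[:560,440:440+232]=b
cv2.imwrite('pics/crop1.png',c)
E
```

```text
(no output)
```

View pics/crop1.png

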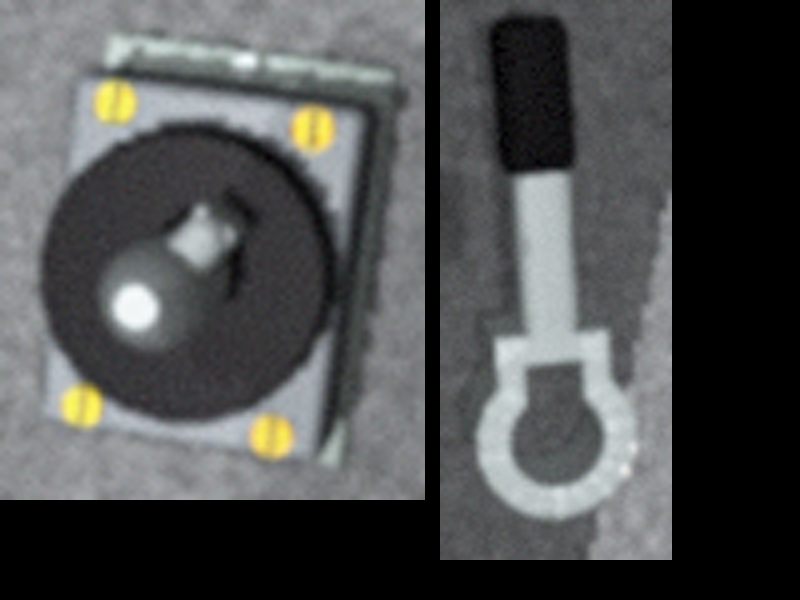

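```bash
cat >> h.py <<'E'
def wray(f,u,v):
    x,y=u-f['cx'],v-f['cy'];r=np.hypot(x,y);th=r/f['fx']
    d=np.array([x/r*np.sin(th),y/r*np.sin(th),np.cos(th)]);return -f['R'].T@f['t'],f['R'].T@d
def wat(f,u,v,z):
    c,d=wray(f,u,v);return (c+d*(z-c[2])/d[2])[:2]
E
python3 - <<'E'
import pickle
from h import *
f=pickle.load(open('w1.pkl','rb'))
A=lambda u,v,z:wat(f,u/5+195,v/5+125,z)
B=lambda u,v,z:wat(f,(u-440)/4+360,v/4+125,z)
sc=[A(*p,.037) for p in((115,102),(313,129),(271,437),(82,406))]
print('screws',np.mean(sc,0),'yaw',np.degrees([np.arctan2(*(sc[0]-sc[3])[::-1]),np.arctan2(*(sc[1]-sc[2])[::-1])]))
t=A(187,271,.05);print('turret',t,'tip',A(135,306,.087))
for z in(.065,.07,.075):
    k=A(205,238,z)-np.mean(sc,0);print('key',z,np.hypot(*k),np.degrees(np.arctan2(k[1],k[0])))
h=B(557,441,.03);print('hole',h)
for p in((544,171),(531,17),(552,335)):
    d=B(*p,.03)-h;print(np.hypot(*d),np.degrees(np.arctan2(d[1],d[0])))
s=pickle.load(open('scene.pkl','rb'));print('scene tip',at_z(s,268+106/3.6,205+(402-360)/3.6,.087),'hole',at_z(s,378.1,211.3,.03))
E
```

```text
screws [ 0.5420624  -0.09978086] yaw [-9.62014809 -9.93797706]
turret [ 0.54371794 -0.10152791] tip [ 0.54237999 -0.09969781]
key 0.065 0.013944603032050444 -42.13925527935966
key 0.07 0.015157815644893461 -43.78860348401876
key 0.075 0.016381723101198127 -45.19252362124454
hole [ 0.4758784  -0.27211054]
0.07711894520667098 5.100941340951554
0.11934305408495509 5.465407563783928
0.03102799172386195 5.435073224099439
scene tip [ 0.54236649 -0.10067304  0.087     ] hole [ 0.47456921 -0.2718765   0.03      ]
```

The measurements agree: hole at (0.476, -0.272) with the arm at yaw 5.3°, shaft at (0.542, -0.100), key at about -44°. I'll take a closer look at the key on the way, then grasp the lever.

```bash
python3 - <<'E'
from plant import robot
import cv2,numpy as np,pickle
robot.grip(0.55,100)
robot.goto([0.47,-0.10,0.20],[np.pi,0,0])
f=robot.grab_frame('wrist');pickle.dump(f,open('w2.pkl','wb'))
from scipy.spatial.transform import Rotation as Ro
def px(X):
    d=f['R']@np.array(X)+f['t'];r=np.hypot(d[0],d[1]);th=np.arctan2(r,d[2]);return d[0]/r*th*f['fx']+f['cx'],d[1]/r*th*f['fx']+f['cy']
u,v=px([.5423,-.1,.06]);u0,v0=int(u)-50,int(v)-45;print(u0,v0)
cv2.imwrite('pics/crop2.png',cv2.resize(f['image'][v0:v0+90,u0:u0+100,::-1],None,fx=6,fy=6,interpolation=cv2.INTER_CUBIC))
y=np.radians(5.3);g=np.array([0.4759+.044*np.cos(y),-.2721+.044*np.sin(y)])
robot.goto([*g,0.10],[np.pi,0,y])
w0=robot.sense()['wrist_force']
print(robot.move_straight([*g,0.016],vel=.12,contact_N=15))
robot.grip(0.0,100)
s=robot.sense();print(s['t'],s['tcp_pos'],s['opening'],s['gripper_force'],s['wrist_force']-w0)
robot.move_straight([*g,0.14],vel=.12)
s=robot.sense();print(s['t'],s['tcp_pos'],s['tcp_rot'],s['opening'],s['gripper_force'],s['wrist_force']-w0,s['torque'])
f=robot.grab_frame('side');pickle.dump(f,open('s2.pkl','wb'))
d=f['R']@np.array([g[0],g[1],.14])+f['t'];u,v=int(d[0]/d[2]*f['fx']+f['cx']),int(d[1]/d[2]*f['fy']+f['cy']);print(u,v)
cv2.imwrite('pics/side2.png',cv2.resize(f['image'][max(v-75,0):v+60,u-80:u+80,::-1],None,fx=4,fy=4,interpolation=cv2.INTER_CUBIC))
E
```

```text
266 90
False
5.3583 [ 0.52026973 -0.26825271  0.01699145] 0.16564152425431838 97.4976646900177 [-1.39858152  0.85673571  7.44532759]
6.5417 [ 0.51909295 -0.2677731   0.13909144] [-3.14063951e+00  1.56983243e-03  9.25738044e-02] 0.1685627227401463 97.41248846054077 [-0.26609727  0.62348929  0.13192254] [ 0.04880726 -0.05008434  0.01329965]
368 154
```

View pics/crop2.png

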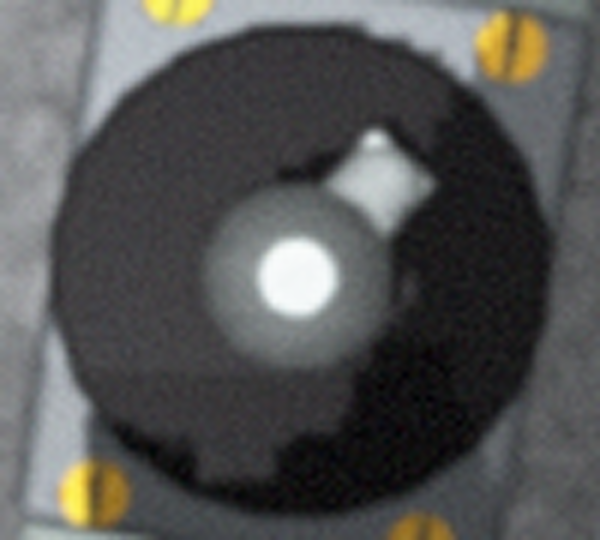

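View pics/side2.png

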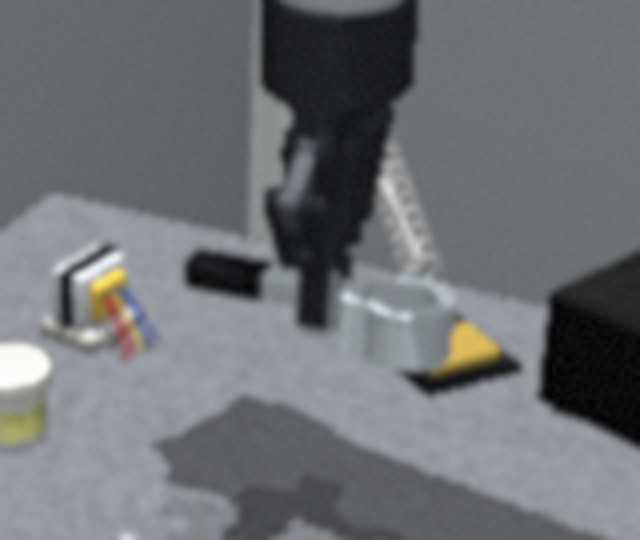

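The lever is held level. In the crop the key's outer edge midpoint is at (405,157) and the turret centre at (300,270), which gives a key yaw of about -43°. Next I'll move over the shaft and thread the lever on with force guarding.

```bash
cat >> h.py <<'E'
def wpx(f,X):
    d=f['R']@np.array(X)+f['t'];r=np.hypot(d[0],d[1]);th=np.arctan2(r,d[2]);return d[0]/r*th*f['fx']+f['cx'],d[1]/r*th*f['fx']+f['cy']
E
python3 - <<'E'
from plant import robot
import cv2,pickle
from h import *
f=pickle.load(open('w2.pkl','rb'));A=lambda u,v,z:wat(f,u/6+266,v/6+90,z)
c=A(300,270,.05);t=A(297,277,.087);k=(A(325,185,.075)+A(388,235,.075))/2;o=(A(375,130,.07)+A(435,185,.07))/2
print('turret',c,'tip',t,'key',[np.degrees(np.arctan2(*(q-t)[::-1])) for q in(k,o)],np.hypot(*(o-t)))
y=np.radians(-43);S=np.array([.5423,-.1000]);S=(S+(c+t)/2)/2;print(S)
g=S+.044*np.array([np.cos(y),np.sin(y)]);R=[np.pi,0,y]
robot.goto([*g,.14],R);robot.sleep(.3)
s=robot.sense();e=s['tcp_pos'][:2]-g;print('err',e,s['tcp_rot'][2]-y,s['t'])
f=robot.grab_frame('wrist');pickle.dump(f,open('w3.pkl','wb'))
h=s['tcp_pos'][:2]-.044*np.array([np.cos(y),np.sin(y)])
u,v=wpx(f,[*h,.15]);u0,v0=int(u)-50,int(v)-40;print(u0,v0,u,v,wpx(f,[*S,.087]))
cv2.imwrite('pics/crop3.png',cv2.resize(f['image'][v0:v0+80,u0:u0+100,::-1],None,fx=7,fy=7,interpolation=cv2.INTER_CUBIC))
E
```

```text
turret [ 0.54235624 -0.09964697] tip [ 0.54230085 -0.09955417] key [np.float64(-41.84808422134363), np.float64(-42.09295174257971)] 0.018453316885319752
[ 0.54231427 -0.09980028]
err [-0.00026305 -0.00089035] -0.0012365030511233277 7.85
269 379 319.4934793270764 419.21834389293997 (np.float64(317.85540630912624), np.float64(343.8862689516856))
```

View pics/crop3.png

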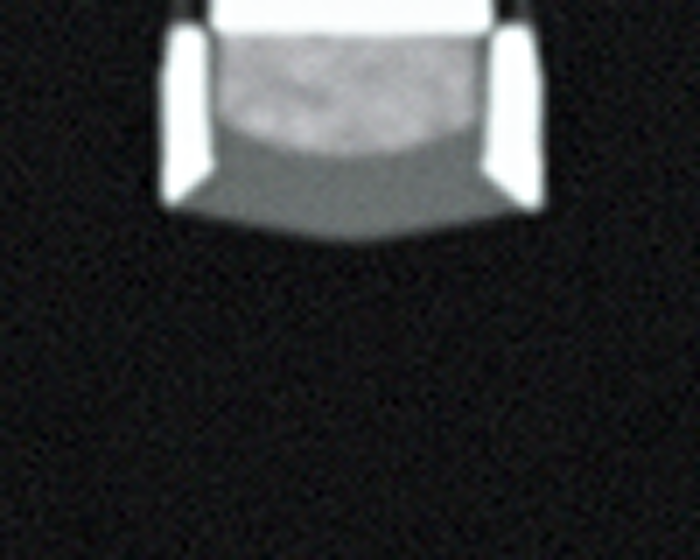

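The crop shows the keyway centred laterally: its walls at x 213 and 490 give a middle of u≈319, matching the prediction. I'll use its end edge at y=32 (v≈383.6) to refine the offset along the arm, then descend.

```bash
cat > desc.py <<'E'
from plant import robot
import cv2,pickle,sys
from h import *
f=pickle.load(open('w3.pkl','rb'));s=robot.sense()
y0=s['tcp_rot'][2];ex=np.array([np.cos(y0),np.sin(y0)])
k=wat(f,269+351/7,379+32/7,s['tcp_pos'][2]+.013)
a=(s['tcp_pos'][:2]-k)@ex+.023;print('grip offset',a,'lateral',(k-s['tcp_pos'][:2])@[-ex[1],ex[0]])
a=np.clip(a,.041,.047)
y=np.radians(-42.3);S=np.array([.5423,-.0998])
g=S+a*np.array([np.cos(y),np.sin(y)])+[.0003,.0009];R=[np.pi,0,y]
robot.move_straight([*g,.125],vel=.08,attitude=R);w0=robot.sense()['wrist_force']
for z,c in((.096,12),(.066,25)):
    hit=robot.move_straight([*g,z],vel=.05,contact_N=c)
    s=robot.sense();print(z,hit,s['t'],s['tcp_pos']-[*g,0],s['wrist_force']-w0,s['torque'])
    if hit: break
for n in('scene','side'):
    f=robot.grab_frame(n);pickle.dump(f,open(n+'4.pkl','wb'))
    d=f['R']@np.array([*S,.07])+f['t'];u,v=int(d[0]/d[2]*f['fx']+f['cx']),int(d[1]/d[2]*f['fy']+f['cy'])
    print(n,u,v);cv2.imwrite(f'pics/{n}4.png',cv2.resize(f['image'][v-50:v+50,u-40:u+40,::-1],None,fx=5,fy=5,interpolation=cv2.INTER_CUBIC))
E
python3 desc.py; python3 -c "
import cv2;cv2.imwrite('pics/both4.png',cv2.hconcat([cv2.imread('pics/scene4.png'),cv2.imread('pics/side4.png')]))"
```

```text
grip offset 0.04324765592998163 lateral -9.713384742863171e-05
0.096 False 8.975 [1.54955636e-04 2.22959965e-05 9.60090397e-02] [-0.95485491  0.23839511  0.40300093] [-0.05658025 -0.05381307 -0.01144696]
0.066 False 9.725 [-4.21924959e-04 -2.12507497e-05  6.68708430e-02] [-4.35137316  1.09443569 11.24299659] [0.19894518 0.96657374 0.06868464]
scene 297 222
side 319 220
```

View pics/both4.png

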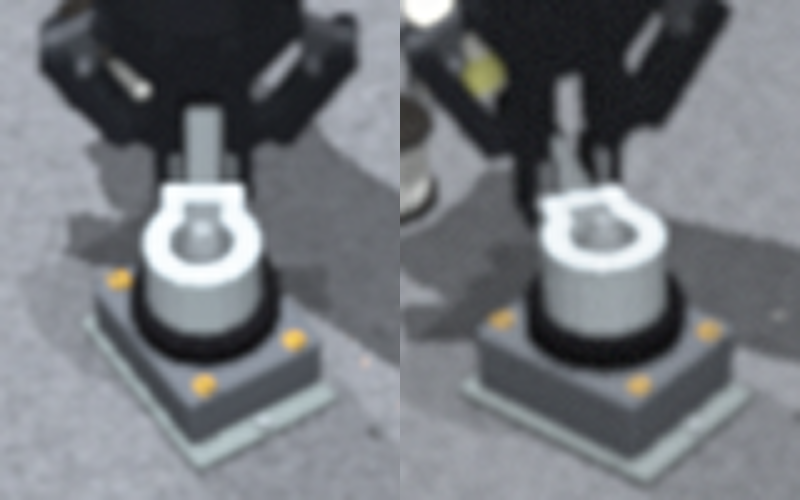

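The lever is threaded on and the boss rests on the turret in both views, with an 11 N reaction. I'll press it slightly, release, retreat and check.

```bash
python3 - <<'E'
from plant import robot
import cv2,pickle
from h import *
s=robot.sense();p=s['tcp_pos']
print(robot.move_straight([p[0],p[1],.063],vel=.03,contact_N=15),robot.sense()['tcp_pos'],robot.sense()['wrist_force'])
robot.grip(0.5);s=robot.sense();p=s['tcp_pos'];print(p,s['wrist_force'])
robot.move_straight([p[0],p[1],.20],vel=.12)
y=np.radians(-42.3)
robot.goto([.5423-.075*np.cos(y)+.03*np.cos(y),-.0998-.045*np.sin(y),.24],[np.pi,0,y])
s=robot.sense();print(s['t'],s['tcp_pos'],s['wrist_force'])
o=[]
for n in('side','wrist'):
    f=robot.grab_frame(n);pickle.dump(f,open(n+'5.pkl','wb'))
    if n=='wrist': u,v=map(int,wpx(f,[.56,-.116,.07]))
    else: d=f['R']@np.array([.56,-.116,.07])+f['t'];u,v=int(d[0]/d[2]*f['fx']+f['cx']),int(d[1]/d[2]*f['fy']+f['cy'])
    print(n,u,v);o.append(cv2.resize(f['image'][v-50:v+50,u-40:u+40,::-1],None,fx=5,fy=5,interpolation=cv2.INTER_CUBIC))
    if n=='side':
        # range heights of pixels on lever
        for du,dv in((0,0),):pass
f=pickle.load(open('wrist5.pkl','rb'))
# heights from range along the arm and around the boss
def ht(X):
    u,v=wpx(f,X);c,d=wray(f,u,v);z=f['range_z'][int(round(v)),int(round(u))];dz=(f['R']@d)[2];return round(float((c+d*z/dz)[2]),4)
ex=np.array([np.cos(y),np.sin(y)]);ey=np.array([-ex[1],ex[0]]);S=np.array([.5423,-.0998])
print('arm',[ht([*(S+r*ex),.08]) for r in(.033,.045,.06,.07)],'boss',[ht([*(S+q),.08]) for q in(-.0185*ex,.0185*ey,-.0185*ey)])
cv2.imwrite('pics/fin.png',cv2.hconcat(o))
E
```

```text
False [ 0.57515967 -0.12845431  0.06597879] [-5.12513509  0.79463313 20.95126355]
[ 0.57388268 -0.12792064  0.06237728] [-0.52364211  0.47649289 -0.75736628]
12.2167 [ 0.50861576 -0.06896392  0.24021939] [ 0.04118634 -0.92371332 -0.5875124 ]
side 316 213
wrist 318 136
arm [0.0801, 0.08, 0.0783, 0.0782] boss [0.0787, 0.0786, 0.0802]
```

View pics/fin.png

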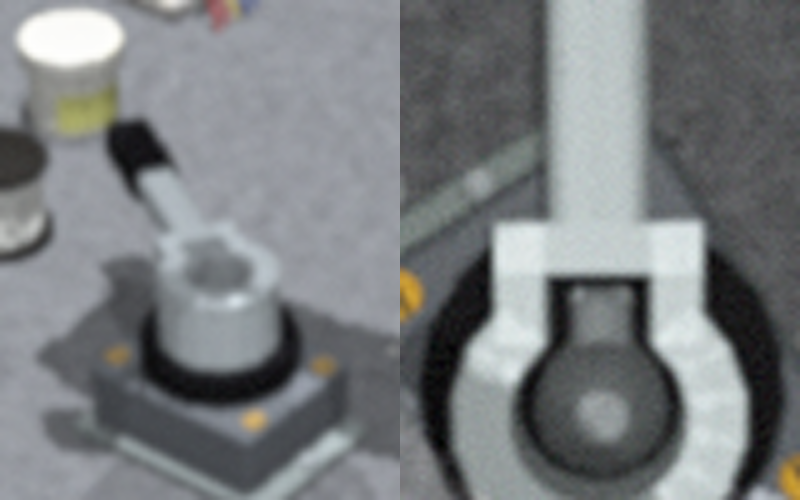

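The lever lies flat with its top at 0.080 m everywhere, as expected for 50 + 30 mm. The key sits in the keyway and the gripper is clear.

```bash
python3 -c "
from plant import robot
print(robot.close_job())"
```

```text
the job is handed in; nothing more can be done
None
```

The keyed lever is on the isolator shaft with the key in its keyway, pushed home flat on the black turret and released, and the job was handed in at about 12 s on the robot's clock.

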